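# Portion one check ball with the single-ball scoop

### The job

Use the orange-handled scoop to take exactly one steel ball out of the blue ball rail and tip it gently, from close above, into the brass valve body so that it comes to rest in the seat. Do not touch the balls with the gripper or spill any; leave the other two in the rail and the things lying around where they are. Then stand the scoop upright again in its black-floored tool tray and let go.

Things in the scene. Friction and masses are not known exactly. Their poses are not given: they have to be found in the camera images.
- scoop_grip (a point): centre of the orange grip of the loose scoop (0.12 kg): a block 28 (x) x 16 (y) x 54 (z) mm, grasped across y; this point is 80 mm above the scoop's flat underside and 8 mm behind the pocket centre. Scoop axes: x from nose to heel (the nose points to -x), y across, z up as it stands. It stands stably on its underside in the tool tray at the start, nose roughly toward the robot.
- scoop_pocket (a point): where a ball's centre sits in the scoop, 10.7 mm above its underside (axes as scoop_grip, which lies 8 mm in x and 69.3 mm in z from here). Steel bowl 30 mm wide outside, 25 inside; cheeks 15 high, back wall 20; its front face is at x +12.4 mm, the heel ends at x +34 mm. Holds one ball, which stays in while the scoop is near level and rolls out over the nose once tipped nose down by more than about 38 degrees.
- scoop_nose (a point): middle of the scoop's open front edge, on its underside, 10.5 mm in front of the pocket centre (axes as scoop_grip). The pocket floor is 2.5 mm thick with a slot open here: slid along the rail's floor it passes under a ball on both sides; two lips lift the ball 1 to 2 mm as it enters (a push of about 1 N) and then keep it in. Tipping 45 to 50 degrees nose down empties it surely.
- scoop: the scoop itself: origin on its underside right below scoop_pocket, same axes
- rail_tray: blue ball rail fixed to the table (place and yaw vary): level, open-topped channel. Origin under its centre at table height, x along the channel (-x end toward the robot). Inside 146 mm long (x -73 to +73 mm) and 35 mm wide; floor 6 mm, walls all round 26 mm above the table. An 8 mm groove keeps the balls on the centre line.
- tray_floor (a point): centre of the ball rail's floor, 6 mm above the table, axes as rail_tray. The balls lie between x -62 and +6 mm; the empty +x part is long enough to set the scoop down, nose to -x (pocket at about x +36 mm). Slid on toward -x it pushes the balls together against the end wall and the nearest enters; fully in, with two balls ahead of it, the pocket centre is at x -13 mm.
- ball_0_center (a point): centre of a steel bearing ball, 24 mm diameter, 56 g, one of three alike that lie in a row in the groove of the ball rail at the start (ball_0 nearest the -x end of the rail, ball_2 the farthest toward +x). They roll freely along the rail. Ignore the orientation.
- ball_1_center (a point): centre of a steel bearing ball, 24 mm diameter, 56 g, one of three alike that lie in a row in the groove of the ball rail at the start (ball_0 nearest the -x end of the rail, ball_2 the farthest toward +x). They roll freely along the rail. Ignore the orientation.
- ball_2_center (a point): centre of a steel bearing ball, 24 mm diameter, 56 g, one of three alike that lie in a row in the groove of the ball rail at the start (ball_0 nearest the -x end of the rail, ball_2 the farthest toward +x). They roll freely along the rail. Ignore the orientation.
- valve_mouth (a point): centre of the round open mouth of the brass valve body, 42 mm above the table; 58 mm across inside, rim 64 mm outside. It stands on a 70 mm square aluminium foot, fixed; its place varies and may be exchanged with that of the tool tray.
- valve_seat (a point): where the centre of a ball rests in the valve body, on its axis, 20 mm below the mouth; a 45 degree cone inside leads the ball there
- tool_tray: shallow tool tray with black rubber floor and aluminium edge, fixed; origin under its centre at table height, inside 96 (x) x 76 (y) mm, floor 4 mm and edge 8 mm above the table. The scoop stands in it at the start.
- thread_lock: bystander: red bottle with black tip, 36 mm wide, 104 mm tall; origin at the middle of its underside
- grease_tin: bystander: flat round tin, 70 mm, 28 mm tall; origin at the middle of its underside
Not all that is in view belongs to the job. Several things look just like the part that bears valve_mouth: the one meant starts farthest to the robot's left.

How it is judged:
By the outcome, as a careful person would: the job done as asked, in the order asked, and still so for the second after the job is handed in, with the robot touching nothing.
It also fails if it takes over 64 s, if anything falls off the work surface, if the arm or the gripper's body presses on something with over 40 N, if the wrist force passes 120 N, or if a joint passes its speed limit or range.

### The arm

A 6-joint arm with a two-finger parallel gripper is mounted at the origin on a cart in front of the work surface, level with it; the furniture and walls round the work are solid. World frame = base frame: x ahead of the robot, y to its left, z up, the work surface at z = 0. Lengths are in mm, angles in rad, forces in N, time in s.
With the tool pointing down it reaches from about 425 to 950 mm from the base axis. Payload 3.5 kg.
Tool frame: the origin (TCP) lies at the centre of the arm's flange, where the gripper is bolted on; the fingertips stand 173 mm ahead of it and the grasp point (between the pads) lies 155 mm ahead of it; z points along the fingers, y is the line along which they close (so a half turn about z gives the same grasp; the last joint's range is limited). The gripper opens to 85 mm and grips with 20 to 120 N. Pads are 22 mm wide; open, the fingers measure 114 mm over their backs; the gripper's body (76 mm by 85 mm) begins 54 mm behind the grasp point. The pads swing forward as they close: fully open they stand 13 mm farther back than shut.
Start: joints at [1.167, 0.286, 1.577, -0, 1.279, -0.15], TCP at [169.446, 653.373, 404.725] pointing down, gripper open.
Joint ranges: [-2.77, 2.77], [-0.9, 2.22], [0.21, 2.48], [-1.53, 4.67], [0.24, 2.81], [-2.84, 2.84]. Speed limits (rad/s): [2.79, 2.79, 3.14, 3.14, 3.14, 3.14].

### API

Orientations are given as a unit quaternion [w, x, y, z].
In Python, from bench import env gives the robot as it stands. The module is installed in compiled form; this text tells all that it offers.
- The arm moves only by the shell command python3 -m pendant 'ROWS' [FORCE]. ROWS is JSON, a list of rows, each an object with "angular": the turn, a rotation vector about the tool's x, y, z in degrees, a list of three; "xyz": the shift along the tool's x, y, z in cm, a list of three; "jaw": the opening, from -1 (shut) to 1 (fully open). In form: [{"angular": [wx, wy, wz], "xyz": [tx, ty, tz], "jaw": jaw}, ...]. A call has 1 to 10 rows; each row is the pose to reach, as a shift and turn from the pose commanded when the call began, along the tool's axes at that moment; what a row does not reach only later rows make up. A row lasts 1/10 s, in which the tool goes at most 50 mm and 8.59 degrees, less where a joint would pass 70% of its speed; a pose out of reach is approached as far as the arm can. A call with a gripper value outside its range is refused whole. The fingers move at their own pace and stop on an object; FORCE is the grip in N (left out, the last holds). Time passes only in rows, so rows that repeat a pose let the fingers close. It gives the time, the measured TCP pose, the force, the opening and the grip force at its end, in the units of the state.
- env.observe(): the state, without advancing time (a new reading comes with each control period).
- env.read_camera(name): name is "scene" or "top"; returns a dict with "pixels" (420x560x3 uint8, red, green, blue), "mtx" (3x3 intrinsics, pixels), "origin" and "rotation" of the camera in the world. Camera axes: x right, y down, z forward; pixel columns grow to the right and rows downward; lengths in mm; the calibration is good to about 2 mm. A picture is of the moment at which its call begins. There is no depth.
- env.sign_off(): hands the job in; it is judged then, once.
The state is a dict: "time": time; "joint_pos": joint angles; "dq": joint speeds; "joint_efforts": joint torques, N m; "eef_pos": TCP position; "eef_rot": TCP orientation; "contact_force": force on the tool from outside, world axes, zero at the start; "moment": the same for the moment, N m; "finger_gap": opening from 0.0 (shut) to 1.0 (fully open); "finger_force": force on a finger pad.
Only numpy, scipy, OpenCV 4.12 (cv2) and the standard library are available. Lean on these libraries where they do the work, as an engineer would, in place of code of your own. Each camera call takes 0.05 s, during which the arm holds its last target. There are 200 camera calls.

## Working session

There is one attempt and no reset: what is moved stays moved. The work goes in short steps, Python scripts to look and compute and a shell command to move; the robot and the scene stay as the last step left them, time stands still between calls to the robot, and variables do not carry over. Pictures are saved under pics/ and viewed, at most 10 in all, crops included, and the job is handed in when it is done.

```bash
mkdir -p pics; cat > h.py <<'E'
import numpy as np, cv2, json
from bench import env
def snap(cam,tag):
    c=env.read_camera(cam); cv2.imwrite(f'pics/{tag}.png',c['pixels'][:,:,::-1]); 
    np.savez(f'{tag}.npz',**{k:np.array(c[k]) for k in c}); return c
def load(tag): return dict(np.load(f'{tag}.npz'))
def ray(c,u,v,z):
    d=c['rotation']@np.linalg.inv(c['mtx'])@np.array([u,v,1.]); o=np.array(c['origin']).ravel(); return o+d*(z-o[2])/d[2]
def proj(c,p):
    q=c['mtx']@(c['rotation'].T@(np.array(p)-c['origin'].ravel())); return q[:2]/q[2]
def crop(tag,out,u0,v0,u1,v1,s):
    im=cv2.imread(f'pics/{tag}.png')[v0:v1,u0:u1]; cv2.imwrite(f'pics/{out}.png',cv2.resize(im,None,fx=s,fy=s,interpolation=cv2.INTER_CUBIC))
E
python3 - <<'E'
from h import *
a=snap('scene','s0');b=snap('top','t0')
im=np.hstack([a['pixels'],b['pixels']])
for c in(a,b):print(np.array(c['origin']),np.round(c['rotation'],3).tolist(),np.array(c['mtx']).tolist())
s=env.observe();print(s)
E
```

```text
[ -62.4022264  -872.232692    747.56094178] [-0.461, 0.827, -0.287, 0.148] [[468.15309535037045, 0.0, 275.86937331142985], [0.0, 468.15309535037045, 207.15148533028122], [0.0, 0.0, 1.0]]
[ 368.69912963  -54.1090048  1155.20187043] [0.063, -0.699, 0.711, -0.047] [[441.1639518655014, 0.0, 279.7431671585143], [0.0, 441.1639518655014, 203.17053261152918], [0.0, 0.0, 1.0]]
{'time': 0.1, 'joint_pos': array([ 1.16701636e+00,  2.87084694e-01,  1.57800010e+00,  1.34639928e-05,
        1.27858500e+00, -1.49963473e-01]), 'dq': array([-0.00078029, -0.00215135, -0.00357372,  0.00113743, -0.00151657,
       -0.00057635]), 'joint_efforts': array([ 1.00438971e-03, -4.07296693e+01, -2.93699527e+01, -1.15161429e-04,
        3.46777910e-03,  1.80585198e-05]), 'eef_pos': array([169.35160651, 653.18303004, 403.49655217]), 'eef_rot': array([-2.90090304e-04,  1.26569726e-01,  9.91957169e-01, -9.97255632e-04]), 'contact_force': array([-0.6635242 ,  1.05597112,  0.04930149]), 'moment': array([ 0.03559488, -0.00900052, -0.0204438 ]), 'finger_force': 0.0, 'finger_gap': 1.0003439867456447}
```

View pics/t0.png

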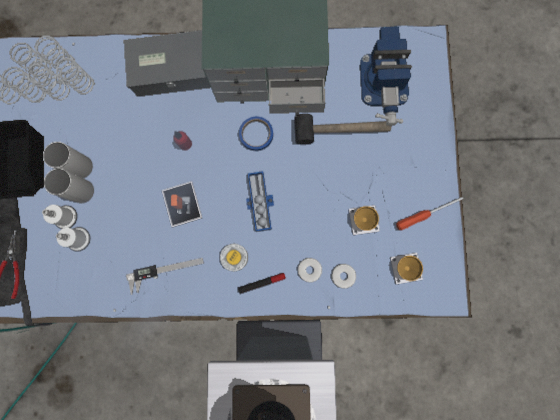

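View pics/s0.png

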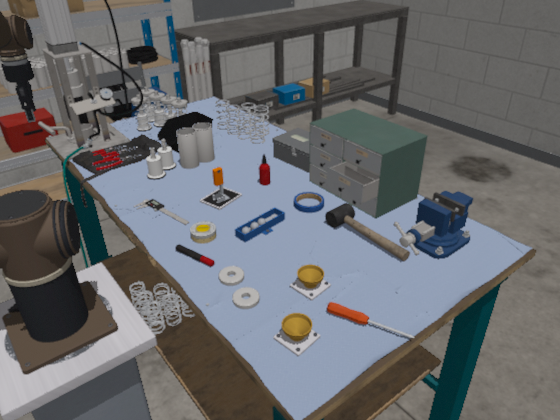

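The top view shows the scoop tray at (182,204), rail at (259,201), red bottle at (182,140) and grease tin at (233,257). There are two candidate valve bodies, at (365,219) and (408,268). Image left is the robot's left (+y), so I pick (365,219). Next I'll check it in a close crop.

```bash
cat >> h.py <<'E'
from scipy.spatial.transform import Rotation as Ro
_l=load
def load(tag):
    c=_l(tag); q=c['rotation']; c['rotation']=Ro.from_quat(np.roll(q,-1)).as_matrix() if q.size==4 else q; return c
E
python3 - <<'E'
from h import *
def mk(tag,rects,s,out):
    im=cv2.imread(f'pics/{tag}.png'); 
    cv2.imwrite(f'pics/{out}.png',np.hstack([cv2.resize(im[v:v+h,u:u+w],None,fx=s,fy=s,interpolation=cv2.INTER_CUBIC) for u,v,w,h in rects]))
mk('t0',[(155,165,50,80),(230,165,50,80),(340,180,50,80)],5,'t0c')
mk('s0',[(190,160,60,90),(225,180,70,90)],6,'s0c')
t=load('t0')
for n,u,v,z in[('tray',182,204,8),('rail',259,201,26),('valveL',365,219,42),('valveR',408,268,42),('bottle',182,140,50),('tin',233,257,28)]:print(n,ray(t,u,v,z).round())
E
```

```text
tray [551. 229.   8.]
rail [552.  23.  26.]
valveL [ 499. -246.   42.]
valveR [ 375. -346.   42.]
bottle [713. 222.  50.]
tin [409.  91.  28.]
```

View pics/t0c.png

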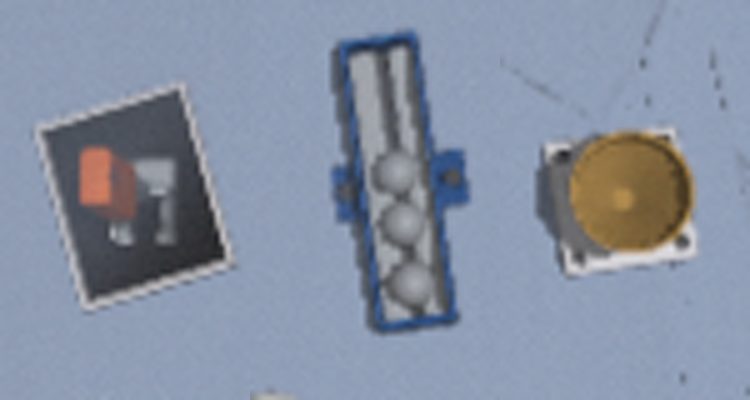

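View pics/s0c.png

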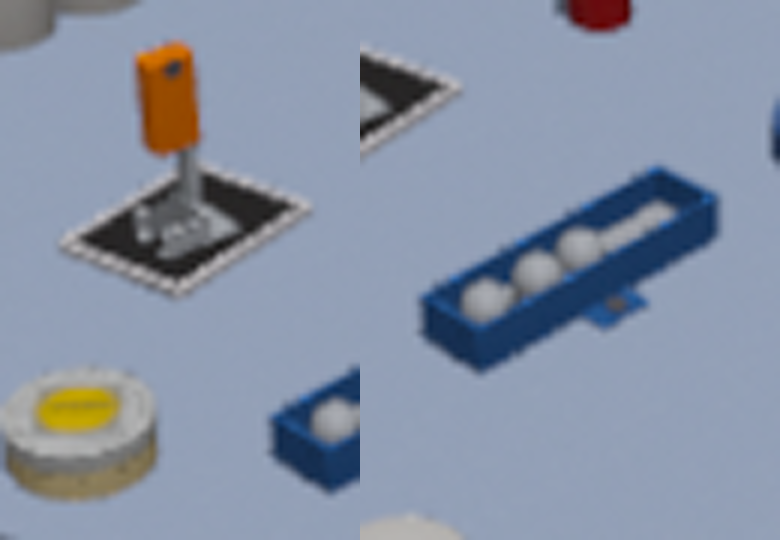

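The crop confirms the left valve, rim centre about crop (631,191). The scoop stands in the tray with its grip to the upper left and the bowl pointing down-image, toward the robot. Three balls sit at the robot end of the rail. Next I fit the poses.

```bash
cat >> h.py <<'E'
from scipy.optimize import minimize
import itertools
def omask(c):
    h=cv2.cvtColor(c['pixels'],cv2.COLOR_RGB2HSV); return ((h[...,0]<16)&(h[...,1]>150)&(h[...,2]>60)).astype(np.uint8)
def soft(c,pts,K=8,shape=(420,560)):
    """antialiased hull mask"""
    P=np.array([proj(c,p) for p in pts]); m=np.zeros((shape[0]*K,shape[1]*K),np.uint8)
    hull=cv2.convexHull(((P+.5)*K-.5).astype(np.float32)); cv2.fillConvexPoly(m,hull.round().astype(np.int32),255)
    return cv2.resize(m,shape[::-1],interpolation=cv2.INTER_AREA)/255.
E
python3 - <<'E'
from h import *
t=load('t0');s=load('s0')
def q(off,pts,z,c=t,sc=5): return np.array([ray(c,off[0]+(x+.5)/sc-.5,off[1]+(y+.5)/sc-.5,z) for x,y in pts])[:,:2]
R=q((230,165),[(87,38),(166,32),(210,322),(125,330)],26)
print('rail',R.round(1).tolist(),R.mean(0)); d=(R[0]+R[1]-R[2]-R[3])/2; print('len',np.linalg.norm(d),'w',np.linalg.norm(R[0]-R[1]),np.linalg.norm(R[2]-R[3]),'yaw',np.degrees(np.arctan2(d[1],d[0])))
Rs=q((225,180),[(62,300),(122,370),(357,208),(297,168)],26,s,6); print('rail scene',Rs.round(1).tolist(),Rs.mean(0))
d=(Rs[2]+Rs[3]-Rs[0]-Rs[1])/2;print(np.linalg.norm(d),np.degrees(np.arctan2(d[1],d[0])))
T=q((155,165),[(37,128),(183,85),(235,265),(88,310)],8);d=(T[0]+T[1]-T[2]-T[3])/2
print('tray',T.mean(0),np.linalg.norm(d),'yaw',np.degrees(np.arctan2(d[1],d[0])))
print('valve',q((340,180),[(131,191)],42))
for n,p in[('b2',(145,172)),('b1',(153,223)),('b0',(160,283))]:print(n,q((230,165),[p],18+3))
M=[]
for c,(u,v,w,h) in((t,(160,185,40,35)),(s,(205,160,25,40))):
    m=np.zeros((420,560));m[v:v+h,u:u+w]=omask(c)[v:v+h,u:u+w];M.append(m);ys,xs=np.nonzero(m);print(m.sum(),xs.mean(),ys.mean(),xs.min(),xs.max(),ys.min(),ys.max())
def cost(p):
    r=np.radians(p[2]);Rz=np.array([[np.cos(r),-np.sin(r)],[np.sin(r),np.cos(r)]]);e=0
    pts=[np.r_[p[:2]+Rz@[a*14,b*8],84+k*27] for a,b,k in itertools.product((-1,1),repeat=3)]
    return sum(((soft(c,pts)-m)**2).sum() for c,m in((t,M[0]),(s,M[1])))
for y0 in(-15,15):
    r=minimize(cost,[553,231,y0],method='Nelder-Mead',options=dict(initial_simplex=[[553,231,y0],[558,231,y0],[553,236,y0],[553,231,y0+12]],maxiter=70,xatol=.1,fatol=.02));print(r.x,r.fun)
E
```

```text
rail [[629.4, 54.4], [631.8, 12.9], [478.8, -8.4], [475.4, 35.4]] [553.87678281  23.57641963]
len 154.82318049409116 w 41.61011232734939 43.891740588617445 yaw 7.497750598356549
rail scene [[473.7, 27.7], [464.5, -33.4], [623.7, 2.8], [623.4, 48.9]] [546.31046398  11.50364428]
157.11563070439607 10.522061509713856
tray [551.2545023  229.47401157] 101.782309923313 yaw 16.748986784014896
valve [[ 501.66259108 -247.83535132]]
b2 [[558.39725689  24.82158498]]
b1 [[531.43772846  20.84894626]]
b0 [[499.99618582  17.4627447 ]]<stdin>:14: RuntimeWarning: Mean of empty slice.
  ret = ret.dtype.type(ret / rcount)
Traceback (most recent call last):
ValueError: zero-size array to reduction operation minimum which has no identity
```

```bash
sed -i 's/>150)&(h\[...,2\]>60/>110)\&(h[...,2]>60/' h.py
python3 - <<'E'
from h import *
t=load('t0');s=load('s0')
def q(off,pts,z,c=t,sc=5): return np.array([ray(c,off[0]+(x+.5)/sc-.5,off[1]+(y+.5)/sc-.5,z) for x,y in pts])[:,:2]
Rs=q((225,180),[(62,300),(121,335),(357,196),(297,168)],26,s,6); print('rail scene',Rs.round(1).tolist(),Rs.mean(0))
M=[]
for c,(u,v,w,h) in((t,(165,185,35,28)),(s,(205,160,25,30))):
    m=np.zeros((420,560));m[v:v+h,u:u+w]=omask(c)[v:v+h,u:u+w];M.append(m);ys,xs=np.nonzero(m);print(m.sum(),len(xs)and(xs.mean(),ys.mean(),xs.min(),xs.max(),ys.min(),ys.max()))
print(t['pixels'][200,172:184:2].tolist())
def cost(p,i=(0,1)):
    r=np.radians(p[2]);Rz=np.array([[np.cos(r),-np.sin(r)],[np.sin(r),np.cos(r)]])
    pts=[np.r_[p[:2]+Rz@[a*14,b*8],84+k*27] for a,b,k in itertools.product((-1,1),repeat=3)]
    return sum(((soft((t,s)[k],pts)-M[k])**2).sum() for k in i)
for y0,i in((15,(0,1)),(-10,(0,1)),(0,(0,)),(0,(1,))):
    r=minimize(cost,[553,231,y0],args=(i,),method='Nelder-Mead',options=dict(initial_simplex=[[553,231,y0],[558,231,y0],[553,236,y0],[553,231,y0+12]],maxiter=70,xatol=.1,fatol=.02));print(i,r.x,r.fun)
E
```

```text
rail scene [[473.7, 27.7], [478.9, -11.6], [630.2, 10.9], [623.4, 48.9]] [551.55644008  19.01544984]
60.0 (np.float64(173.53333333333333), np.float64(199.83333333333334), np.int64(171), np.int64(176), np.int64(195), np.int64(205))
132.0 (np.float64(217.6590909090909), np.float64(176.96969696969697), np.int64(213), np.int64(222), np.int64(167), np.int64(185))
[[194, 121, 97], [197, 121, 97], [174, 112, 94], [111, 89, 93], [121, 91, 89], [116, 112, 121]]
(0, 1) [547.81426573 227.69551316  39.19296005] 113.82177623990773
(0, 1) [547.77744289 227.72744535  37.36009658] 113.37413302575932
(0,) [550.05052793 230.75298054  43.4009527 ] 73.85357939254132
(1,) [544.53753712 221.19777971  35.4556221 ] 35.44967320261438
```

```bash
cat > fit.py <<'E'
from h import *
def om(c,box):
    p=c['pixels'].astype(float); R,G,B=p[...,0],p[...,1],p[...,2]; m=np.zeros((420,560)); u,v,w,h=box
    m[v:v+h,u:u+w]=((R>1.2*B)&(R>1.2*G))[v:v+h,u:u+w]; return m
def fit(t,s,bt,bs,x0,z=84):
    M=[om(t,bt),om(s,bs)]; print('n',[m.sum() for m in M])
    def cost(p,i):
        r=np.radians(p[2]);Rz=np.array([[np.cos(r),-np.sin(r)],[np.sin(r),np.cos(r)]])
        pts=[np.r_[p[:2]+Rz@[a*14,b*8],z+k*27] for a,b,k in itertools.product((-1,1),repeat=3)]
        return sum(((soft((t,s)[k],pts)-M[k])**2).sum() for k in i)
    for y0,i in((x0[2]+8,(0,1)),(x0[2]-8,(0,1)),(x0[2],(0,)),(x0[2],(1,))):
        x=[*x0[:2],y0]; sx=np.array([x]*4,float); sx[1,0]+=5;sx[2,1]+=5;sx[3,2]+=12
        r=minimize(cost,x,args=(i,),method='Nelder-Mead',options=dict(initial_simplex=sx,maxiter=70,xatol=.1,fatol=.02));print(i,r.x.round(1),round(r.fun,1))
if __name__=='__main__':
    t=load('t0');s=load('s0');fit(t,s,(165,190,22,25),(205,160,25,30),[550,229,17])
    im=np.zeros((300,440,3),np.uint8)
    print('\n'.join(''.join('#' if x else '.' for x in r[165:190]) for r in om(t,(165,190,22,25))[190:214]))
    print('\n'.join(''.join('#' if x else '.' for x in r[205:230]) for r in om(s,(205,160,25,30))[162:190]))
E
python3 fit.py
```

```text
n [np.float64(126.0), np.float64(165.0)]
(0, 1) [546.3 224.7  26.8] 45.2
(0, 1) [546.3 224.6  28.6] 44.8
(0,) [ 5.465e+02  2.248e+02 -5.000e-01] 25.8
(1,) [546.2 224.6  30. ] 12.7
.........................
.........................
.........................
.........................
.......####..............
......#######............
......#######............
......#########..........
......###########........
......###########........
......######..###........
......#######.###........
......###########........
......###########........
......###########........
......###########........
..........#######........
............#####........
...............##........
.........................
.........................
.........................
.........................
.........................
.........................
.........................
.........................
.........................
.........................
............####.........
.........########........
........#########........
.......##########........
........#####..##........
........##########.......
........##########.......
........##########.......
........##########.......
........##########.......
........##########.......
.........#########.......
.........#########.......
.........#########.......
.........#########.......
.........#########.......
.........#########.......
.........########........
..........#####..........
.........................
.........................
.........................
.........................
```

```bash
python3 - <<'E'
from h import *
a=cv2.imread('pics/t0.png')[188:226,160:200];b=cv2.imread('pics/s0.png')[160:205,200:240]
f=lambda x:cv2.resize(x,(400,int(x.shape[0]*10)),interpolation=cv2.INTER_LANCZOS4)
a,b=f(a),f(b);h=max(len(a),len(b));p=lambda x:cv2.copyMakeBorder(x,0,h-len(x),0,0,0)
cv2.imwrite('pics/bowl.png',np.clip(np.hstack([p(a),p(b)])*1.3,0,255).astype(np.uint8))
E
```

```text
(no output)
```

View pics/bowl.png

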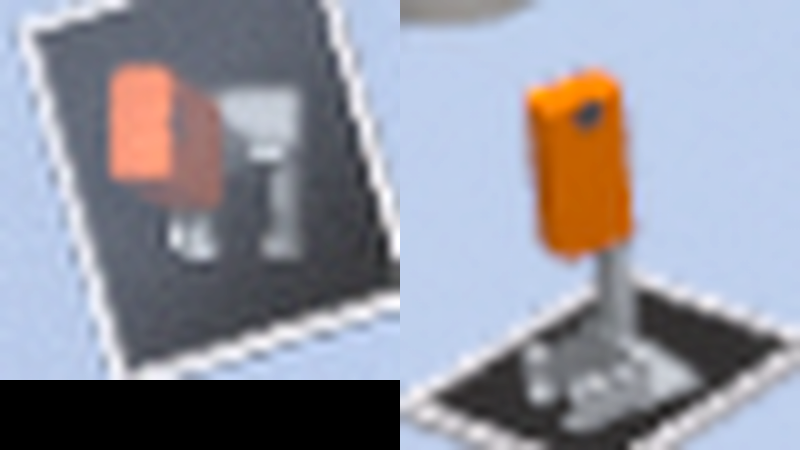

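```bash
python3 - <<'E'
from h import *
t=load('t0')
g=lambda x,y,z:ray(t,160+(x+.5)/10-.5,188+(y+.5)/10-.5,z)
for a,b,z in(((110,72),(112,178),111),((168,72),(172,182),111),((300,90),(300,255),12),((170,240),(260,250),10)):
    d=g(*a,z)-g(*b,z);print(g(*a,z),g(*b,z),np.degrees(np.arctan2(d[1],d[0])),np.linalg.norm(d))
print('grip',g(141,125,111))
print('nose-heel mid', [g(x,y,4+z) for x,y,z in((300,255,15),(160,255,15),(300,88,5),(210,88,5))])
E
grep -c . h.py
```

```text
[557.69305384 231.62505387 111.        ] [531.75058174 230.52166126 111.        ] 2.435452543877789 25.965926398738187
[557.42956452 217.52268337 111.        ] [530.51298945 215.96760351 111.        ] 3.306534244015598 26.96145927836282
[569.8361633  208.09116258  12.        ] [525.83995279 207.33688044  12.        ] 0.9821970918416589 44.002675837371974
[530.7119765  242.28557888  10.        ] [527.63034975 218.39983999  10.        ] 82.64857403549757 24.083707062672694
grip [544.56327658 223.79079808 111.        ]
nose-heel mid [array([524.87775548, 205.73600727,  19.        ]), array([525.52814069, 242.49791303,  19.        ]), array([570.90186207, 208.78845191,   9.        ]), array([571.34775197, 232.76518119,   9.        ])]
25
```

Scoop grip is about (545.5, 224.3) with yaw about 2.5°; the rail is about (552.7, 21.3) at 7.8° and the valve (501.7, -247.8). First I move above the grip.

```bash
cat >> h.py <<'E'
# Scoop frame yaw psi: tool x=-scoop x, tool y=scoop y, tool z=-scoop z at tilt 0; tilt = nose down (deg)
def toolR(yaw,tilt=0): return (Ro.from_euler('z',yaw,degrees=True)*Ro.from_euler('y',-tilt,degrees=True)).as_matrix()@np.diag([-1,1,-1.])
def cur():
    s=env.observe(); return np.array(s['eef_pos']),Ro.from_quat(np.roll(s['eef_rot'],-1)).as_matrix()
def log():
    s=env.observe(); open('log.jsonl','a').write(json.dumps({k:np.array(s[k]).tolist() for k in('joint_pos','eef_pos','eef_rot')})+'\n'); return s
def plan(p,yaw,tilt=0,start=None):
    p0,R0=start or cur(); R1=toolR(yaw,tilt)
    print('xyz cm',(R0.T@(np.array(p)-p0)/10).round(2).tolist(),'ang',np.degrees(Ro.from_matrix(R0.T@R1).as_rotvec()).round(2).tolist())
def st():
    s=log(); p,R=cur(); S=R@np.diag([-1,1,-1.]); yaw=np.degrees(np.arctan2(S[1,1],S[1,1]*0+S[0,1]))-90
    print('t',round(float(s['time']),2),'p',p.round(1),'yaw',yaw.round(2),'zdir',R[:,2].round(3),'F',np.round(s['contact_force'],1),'gap',round(float(s['finger_gap']),3),'ff',round(float(s['finger_force']),1),'q',np.round(s['joint_pos'],2).tolist())
E
python3 - <<'E'
from h import *
st(); plan([545.5,224.3,305],2.5)
E
```

```text
t 0.1 p [169.4 653.2 403.5] yaw -14.54 zdir [-0.001 -0.002 -1.   ] F [-0.7  1.1  0. ] gap 1.0 ff 0.0 q [1.17, 0.29, 1.58, 0.0, 1.28, -0.15]
xyz cm [-47.18, -32.05, 9.9] ang [-0.11, -0.04, -17.04]
```

```bash
python3 -m pendant '[{"xyz":[-4.7,-3.2,0],"angular":[0,0,-2],"jaw":1},{"xyz":[-9.4,-6.4,0],"angular":[0,0,-4],"jaw":1},{"xyz":[-14.1,-9.6,0],"angular":[0,0,-6],"jaw":1},{"xyz":[-18.8,-12.8,0],"angular":[0,0,-8],"jaw":1},{"xyz":[-23,-15.6,0],"angular":[0,0,-10],"jaw":1},{"xyz":[-27,-18.3,1],"angular":[0,0,-12],"jaw":1},{"xyz":[-31,-21,3],"angular":[0,0,-14],"jaw":1},{"xyz":[-35,-23.8,5],"angular":[0,0,-16],"jaw":1},{"xyz":[-39,-26.5,7],"angular":[0,0,-17],"jaw":1},{"xyz":[-42.5,-29,8.5],"angular":[0,0,-17],"jaw":1}]'
python3 - <<'E'
from h import *
st(); plan([545.5,224.3,305],2.5)
E
```

```text
time: 1.1
eef_pos: [491.1, 284.9, 328.7]
eef_rot: [-0.0, -0.022, 1.0, -0.0]
contact_force: [0.6, -0.2, 0.3]
finger_gap: 0.999
finger_force: 0.0
t 1.1 p [491.1 284.9 328.7] yaw 2.47 zdir [-0.001 -0.    -1.   ] F [ 0.6 -0.2  0.3] gap 0.999 ff 0.0 q [0.35, 0.13, 1.91, 0.0, 1.11, -1.27]
xyz cm [-5.18, -6.29, 2.36] ang [-0.0, -0.03, -0.03]
```

```bash
python3 -m pendant '[{"xyz":[-1.8,-2.1,0.7],"angular":[0,0,0],"jaw":1},{"xyz":[-3.6,-4.3,1.4],"angular":[0,0,0],"jaw":1},{"xyz":[-3.6,-4.3,1.4],"angular":[0,0,0],"jaw":1},{"xyz":[-3.6,-4.3,1.4],"angular":[0,0,0],"jaw":1},{"xyz":[-3.6,-4.3,1.4],"angular":[0,0,0],"jaw":1}]'
python3 - <<'E'
from h import *
st(); plan([545.5,224.3,239],2.5)
a=snap('scene','s1');b=snap('top','t1')
a=load('s1');b=load('t1')
print(proj(a,[545,224,100]),proj(b,[545,224,100]))
A=cv2.imread('pics/s1.png')[110:210,170:260];B=cv2.imread('pics/t1.png')[150:250,130:220]
cv2.imwrite('pics/g1.png',cv2.resize(np.hstack([A,B]),None,fx=4,fy=4,interpolation=cv2.INTER_CUBIC))
E
```

```text
time: 1.6
eef_pos: [527.7, 245.8, 315.8]
eef_rot: [-0.0, -0.022, 1.0, 0.0]
contact_force: [0.2, 1.2, -0.4]
finger_gap: 1.001
finger_force: 0.0
t 1.6 p [527.7 245.8 315.8] yaw 2.5 zdir [-0.  0. -1.] F [ 0.2  1.2 -0.4] gap 1.001 ff 0.0 q [0.26, 0.17, 1.88, 0.0, 1.09, -1.35]
xyz cm [-1.69, -2.23, 7.68] ang [0.01, -0.02, 0.0]
[216.92606947 171.38087819] [174.74604485 200.60294505]
```

View pics/g1.png

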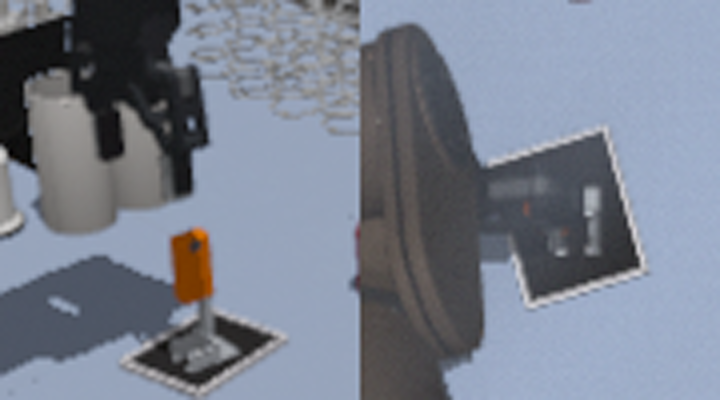

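The picture shows the gripper still short of the scoop (grip at crop (193,265)), and the path down is clear. I finish the lateral part, then descend.

```bash
python3 -m pendant '[{"xyz":[-1.7,-2.2,1],"angular":[0,0,0],"jaw":1},{"xyz":[-1.7,-2.2,1],"angular":[0,0,0],"jaw":1},{"xyz":[-1.7,-2.2,3],"angular":[0,0,0],"jaw":1},{"xyz":[-1.7,-2.2,5],"angular":[0,0,0],"jaw":1},{"xyz":[-1.7,-2.2,7],"angular":[0,0,0],"jaw":1},{"xyz":[-1.7,-2.2,7.7],"angular":[0,0,0],"jaw":1},{"xyz":[-1.7,-2.2,7.7],"angular":[0,0,0],"jaw":1},{"xyz":[-1.7,-2.2,7.7],"angular":[0,0,0],"jaw":1}]'
python3 - <<'E'
from h import *
st(); plan([545.5,224.3,239],2.5)
E
```

```text
time: 2.5
eef_pos: [546.3, 224.4, 239.8]
eef_rot: [0.001, -0.022, 1.0, 0.0]
contact_force: [0.6, -0.6, 0.3]
finger_gap: 1.003
finger_force: 0.0
t 2.5 p [546.3 224.4 239.8] yaw 2.49 zdir [ 0.001  0.    -1.   ] F [ 0.6 -0.6  0.3] gap 1.003 ff 0.0 q [0.22, 0.29, 1.9, 0.0, 0.95, -1.4]
xyz cm [0.08, -0.01, 0.08] ang [0.02, 0.08, -0.01]
```

```bash
R='';python3 -m pendant '[{"xyz":[0,0,0],"angular":[0,0,0],"jaw":0.2},{"xyz":[0,0,0],"angular":[0,0,0],"jaw":-0.4},{"xyz":[0,0,0],"angular":[0,0,0],"jaw":-1},{"xyz":[0,0,0],"angular":[0,0,0],"jaw":-1},{"xyz":[0,0,0],"angular":[0,0,0],"jaw":-1},{"xyz":[0,0,0],"angular":[0,0,0],"jaw":-1},{"xyz":[0,0,0],"angular":[0,0,0],"jaw":-1},{"xyz":[0,0,0],"angular":[0,0,0],"jaw":-1},{"xyz":[0,0,0],"angular":[0,0,0],"jaw":-1},{"xyz":[0,0,0],"angular":[0,0,0],"jaw":-1}]' 80
python3 -c "
from h import *
st()"
```

```text
time: 3.5
eef_pos: [546.3, 223.9, 239.1]
eef_rot: [0.0, -0.021, 1.0, 0.0]
contact_force: [-0.6, 0.7, 3.1]
finger_gap: 0.18
finger_force: 78.3
t 3.5 p [546.3 223.9 239.1] yaw 2.46 zdir [ 0.001  0.    -1.   ] F [-0.6  0.7  3.1] gap 0.18 ff 78.3 q [0.22, 0.29, 1.9, -0.0, 0.95, -1.4]
```

```bash
python3 -m pendant '[{"xyz":[0,0,-1],"angular":[0,0,0],"jaw":-1},{"xyz":[0,0,-3],"angular":[0,0,0],"jaw":-1},{"xyz":[0,0,-5],"angular":[0,0,0],"jaw":-1},{"xyz":[-0.6,-3,-6],"angular":[0,0,-1],"jaw":-1},{"xyz":[-1.3,-6,-6],"angular":[0,0,-2],"jaw":-1},{"xyz":[-1.9,-9,-6],"angular":[0,0,-3],"jaw":-1},{"xyz":[-2.5,-12,-6],"angular":[0,0,-4],"jaw":-1},{"xyz":[-3.2,-15,-6],"angular":[0,0,-5.3],"jaw":-1},{"xyz":[-3.8,-18,-6],"angular":[0,0,-5.3],"jaw":-1},{"xyz":[-4.15,-19.9,-6],"angular":[0,0,-5.3],"jaw":-1}]'
python3 -m pendant '[{"xyz":[0,0,0],"angular":[0,0,0],"jaw":-1},{"xyz":[0,0,0],"angular":[0,0,0],"jaw":-1}]'
python3 - <<'E'
from h import *
st();plan([596.3,27.3,299],7.8)
snap('scene','s2');snap('top','t2')
A=cv2.imread('pics/s2.png')[170:250,220:320];B=cv2.imread('pics/t2.png')[155:235,225:295]
f=lambda x,k:cv2.resize(x,None,fx=k,fy=k,interpolation=cv2.INTER_CUBIC)
cv2.imwrite('pics/g2.png',np.hstack([f(A,4.5),f(B,4.5)]))
E
```

```text
time: 4.5
eef_pos: [596.2, 24.9, 298.6]
eef_rot: [-0.0, -0.067, 0.998, -0.0]
contact_force: [-0.3, 0.3, -0.8]
finger_gap: 0.178
finger_force: 78.2
time: 4.7
eef_pos: [595.9, 26.7, 298.4]
eef_rot: [-0.001, -0.067, 0.998, 0.0]
contact_force: [-0.2, 0.7, -1.3]
finger_gap: 0.176
finger_force: 78.2
t 4.7 p [595.9  26.7 298.4] yaw 7.7 zdir [-0.001  0.001 -1.   ] F [-0.2  0.7 -1.3] gap 0.176 ff 78.2 q [-0.13, 0.22, 1.86, 0.0, 1.06, -1.83]
xyz cm [-0.05, 0.05, -0.06] ang [0.05, -0.06, -0.1]
```

View pics/g2.png

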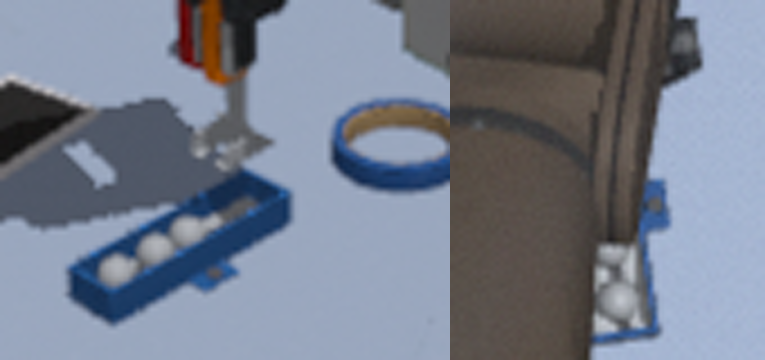

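The scoop hangs over the rail's empty far end, and the top view is blocked by the arm. I overlay wireframes on the scene view to compare the scoop with the rail.

```bash
cat > ov.py <<'E'
from h import *
def overlay(tag,out,box,K,polys):
    c=load(tag);u,v,w,h=box;im=cv2.resize(cv2.imread(f'pics/{tag}.png')[v:v+h,u:u+w],None,fx=K,fy=K,interpolation=cv2.INTER_CUBIC)
    for P,col,cl in polys:
        q=np.array([(proj(c,p)-[u,v]+.5)*K-.5 for p in P]);cv2.polylines(im,[(q*16).round().astype(np.int32)],cl,col,1,cv2.LINE_AA,4)
    cv2.imwrite(f'pics/{out}.png',im)
def frame(o,yaw,pts):
    r=Ro.from_euler('z',yaw,degrees=True).as_matrix();return [r@np.array(p)+o for p in pts]
def rect(x0,x1,y,z): return [(x0,-y,z),(x1,-y,z),(x1,y,z),(x0,y,z)]
E
python3 - <<'E'
from ov import *
g=np.array([595.9,26.7,298.4-155]);S=lambda pts:frame(g-[0,0,80],7.7,[(x-8,y,z) for x,y,z in pts])
pol=[(S(rect(-10.5,34,15,0)),(0,0,255),True),(S([(-10.5,-15,15),(12.4,-15,15),(12.4,-15,0)]),(0,0,255),False),(S([(-10.5,15,15),(12.4,15,15)]),(0,0,255),False),(S(rect(-6,22,8,53)),(0,0,255),True)]
for o,col in(([553.9,23.6,0],(0,255,0)),([551.6,19,0],(0,255,255))):
    pol+=[(frame(o,7.8,rect(-73,73,17.5,26)),col,True),(frame(o,7.8,rect(-77,77,21,26)),col,True)]
overlay('s2','g3',(232,180,58,62),9,pol)
E
```

```text
(no output)
```

View pics/g3.png

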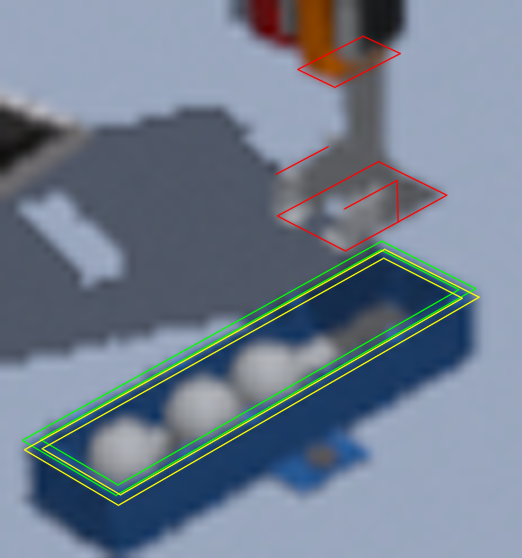

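```bash
cat > rfit.py <<'E'
from ov import *
def rmask(tag,p0):
    c=load(tag); p=c['pixels'].astype(float); mat=np.array(np.median(p.reshape(-1,3)[(p[...,2]>p[...,0]+30).ravel()&(p[...,0]>100).ravel()],0))
    d=(p[...,0]<0.5*(mat[0]+45)).astype(np.uint8)  # half-way mat/blue wall
    pts=frame(p0,7.8,rect(-90,90,30,0)+rect(-90,90,30,26)); P=np.array([proj(c,x) for x in pts]).astype(int)
    roi=np.zeros((420,560),np.uint8);cv2.fillConvexPoly(roi,cv2.convexHull(P),1)
    ear=np.zeros_like(roi)
    for sg in(-1,1):
        P=np.array([proj(c,x) for x in frame(p0,7.8,[(a,sg*b,z) for a in(-20,20) for b in(15,50) for z in(0,12)])]).astype(int);cv2.fillConvexPoly(ear,cv2.convexHull(P),1)
    return c,d*roi,(roi==1)&(ear==0)
def go(tags,p0=(553,21,0),dims=None):
    D=[]
    for tg in tags:
        c,m,v=rmask(tg,np.array(p0)); cs,_=cv2.findContours(m,cv2.RETR_EXTERNAL,cv2.CHAIN_APPROX_NONE); f=np.zeros_like(m);cv2.drawContours(f,[max(cs,key=cv2.contourArea)],-1,1,-1);D.append((c,f,v))
    def cost(q):
        pts=frame([q[0],q[1],0],q[2],rect(-q[3],q[3],q[4],0)+rect(-q[3],q[3],q[4],26))
        return sum((((soft(c,pts)-f)**2)*v).sum() for c,f,v in D)
    x=[553,21,7.8,77,21];sx=np.array([x]*6,float);sx[1:]+=np.diag([4,4,2,2,2])
    r=minimize(cost,x,method='Nelder-Mead',options=dict(initial_simplex=sx,maxiter=140,xatol=.05,fatol=.05));print(tags,r.x.round(2),round(r.fun,1))
go(['t0']);go(['s0']);go(['t0','s0'])
E
python3 rfit.py
```

```text
['t0'] [553.98  25.63   7.54  76.2   22.04] 11.7
['s0'] [553.58  22.56   7.08  76.16  18.92] 10.1
['t0', 's0'] [553.76  25.19   7.33  75.63  21.55] 56.2
```

```bash
python3 -m pendant '[{"xyz":[-0.18,0.25,1],"angular":[0,0,0.4],"jaw":-1},{"xyz":[-0.18,0.25,2.5],"angular":[0,0,0.4],"jaw":-1},{"xyz":[-0.18,0.25,3.4],"angular":[0,0,0.4],"jaw":-1},{"xyz":[-0.18,0.25,3.4],"angular":[0,0,0.4],"jaw":-1},{"xyz":[-0.18,0.25,3.4],"angular":[0,0,0.4],"jaw":-1}]'
python3 - <<'E'
from h import *
st();plan([597.4,29.4,264.4],7.3)
snap('scene','s4')
from ov import *
p,_=cur();g=p-[0,0,155];S=lambda pts:frame(g-[0,0,80],7.3,[(x-8,y,z) for x,y,z in pts])
pol=[(S(rect(-10.5,34,15,0)),(0,0,255),True),(S([(-10.5,-15,15),(12.4,-15,15),(12.4,-15,0)]),(0,0,255),False)]
pol+=[(frame([553.8,23.8,0],7.3,rect(-a,a,b,26)),(0,255,0),True) for a,b in((73,17.5),(76,20.5))]
overlay('s4','g4',(232,180,58,62),9,pol)
im=cv2.imread('pics/g4.png');raw=cv2.resize(cv2.imread('pics/s4.png')[195:235,250:290],None,fx=7,fy=7,interpolation=cv2.INTER_CUBIC)
raw=cv2.copyMakeBorder(raw,0,im.shape[0]-280,0,0,0);cv2.imwrite('pics/g4.png',np.hstack([im[:, :515],raw]))
E
```

```text
time: 5.3
eef_pos: [597.4, 29.8, 263.9]
eef_rot: [-0.001, -0.064, 0.998, 0.0]
contact_force: [0.1, 0.4, -1.6]
finger_gap: 0.175
finger_force: 78.2
t 5.3 p [597.4  29.8 263.9] yaw 7.37 zdir [-0.002  0.    -1.   ] F [ 0.1  0.4 -1.6] gap 0.175 ff 78.2 q [-0.12, 0.27, 1.87, -0.0, 1.0, -1.82]
xyz cm [0.01, -0.04, -0.05] ang [0.02, -0.09, 0.07]
```

View pics/g4.png

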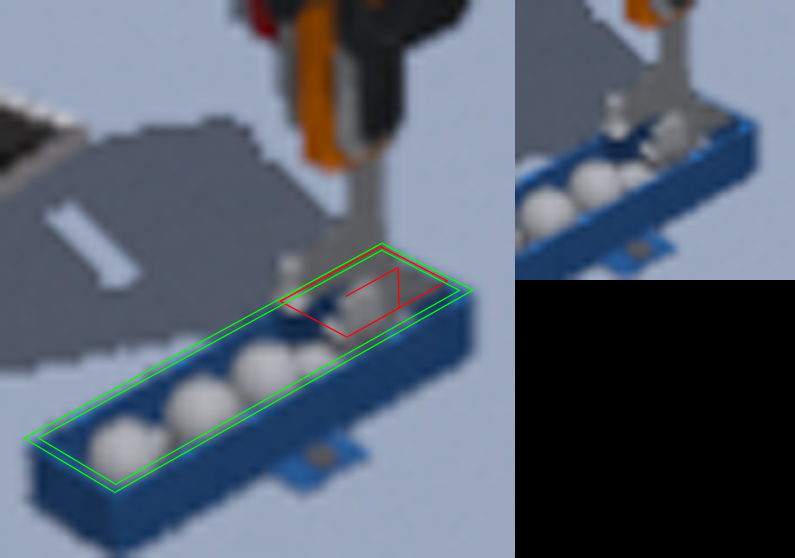

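The wireframe and picture agree to about 1 mm, with the rail slightly to the -y side. I shift 1 mm that way and descend, watching the force.

```bash
python3 -m pendant '[{"xyz":[0,-0.1,0.1],"angular":[0,0,0],"jaw":-1},{"xyz":[0,-0.1,0.3],"angular":[0,0,0],"jaw":-1},{"xyz":[0,-0.1,0.5],"angular":[0,0,0],"jaw":-1},{"xyz":[0,-0.1,0.7],"angular":[0,0,0],"jaw":-1},{"xyz":[0,-0.1,0.9],"angular":[0,0,0],"jaw":-1},{"xyz":[0,-0.1,0.9],"angular":[0,0,0],"jaw":-1}]'
python3 -c "
from h import *
st();print(env.observe()['moment'])"
```

```text
time: 5.95
eef_pos: [597.6, 28.6, 255.3]
eef_rot: [-0.0, -0.064, 0.998, 0.0]
contact_force: [0.7, -0.5, -1.8]
finger_gap: 0.176
finger_force: 78.2
t 5.95 p [597.6  28.6 255.3] yaw 7.36 zdir [-0.001  0.    -1.   ] F [ 0.7 -0.5 -1.8] gap 0.176 ff 78.2 q [-0.12, 0.28, 1.87, -0.0, 0.98, -1.82]
[-0.00843534  0.05426695  0.01165989]
```

```bash
python3 -m pendant '[{"xyz":[0,0,0.3],"angular":[0,0,0],"jaw":-1},{"xyz":[0,0,0.6],"angular":[0,0,0],"jaw":-1},{"xyz":[0,0,0.9],"angular":[0,0,0],"jaw":-1},{"xyz":[0,0,1.2],"angular":[0,0,0],"jaw":-1},{"xyz":[0,0,1.3],"angular":[0,0,0],"jaw":-1},{"xyz":[0,0,1.3],"angular":[0,0,0],"jaw":-1}]'
python3 -c "
from h import *
st();print(env.observe()['moment'])"
```

```text
time: 6.55
eef_pos: [597.6, 28.6, 242.4]
eef_rot: [-0.0, -0.064, 0.998, 0.0]
contact_force: [-0.7, 0.3, -1.6]
finger_gap: 0.171
finger_force: 78.2
t 6.55 p [597.6  28.6 242.4] yaw 7.35 zdir [-0.001  0.    -1.   ] F [-0.7  0.3 -1.6] gap 0.171 ff 78.2 q [-0.12, 0.3, 1.88, 0.0, 0.96, -1.82]
[-0.04385469  0.00420884  0.02258737]
```

```bash
python3 -m pendant '[{"xyz":[0,0,0.05],"angular":[0,0,0],"jaw":-1},{"xyz":[0,0,0.1],"angular":[0,0,0],"jaw":-1},{"xyz":[0,0,0.13],"angular":[0,0,0],"jaw":-1},{"xyz":[0,0,0.13],"angular":[0,0,0],"jaw":-1}]'
python3 -c "
from h import *
st()"
python3 -m pendant '[{"xyz":[0,0.1,0],"angular":[0,0,0],"jaw":-1},{"xyz":[0,0.2,0],"angular":[0,0,0],"jaw":-1},{"xyz":[0,0.2,0],"angular":[0,0,0],"jaw":-1}]'
python3 -m pendant '[{"xyz":[0,-0.2,0],"angular":[0,0,0],"jaw":-1},{"xyz":[0,-0.4,0],"angular":[0,0,0],"jaw":-1},{"xyz":[0,-0.4,0],"angular":[0,0,0],"jaw":-1}]'
```

```text
time: 6.95
eef_pos: [597.7, 28.6, 241.5]
eef_rot: [0.0, -0.064, 0.998, -0.0]
contact_force: [-0.0, -0.1, -1.4]
finger_gap: 0.18
finger_force: 78.2
t 6.95 p [597.7  28.6 241.5] yaw 7.36 zdir [ 0. -0. -1.] F [-0.  -0.1 -1.4] gap 0.18 ff 78.2 q [-0.12, 0.3, 1.88, 0.0, 0.96, -1.82]
time: 7.25
eef_pos: [597.5, 30.8, 241.5]
eef_rot: [-0.0, -0.064, 0.998, 0.0]
contact_force: [-0.7, -0.4, -1.6]
finger_gap: 0.178
finger_force: 78.2
time: 7.55
eef_pos: [598.0, 26.4, 241.5]
eef_rot: [0.0, -0.064, 0.998, 0.0]
contact_force: [1.0, 0.7, -2.1]
finger_gap: 0.175
finger_force: 78.2
```

Free by ±2 mm both ways, so the scoop is centred. I touch the floor and slide in.

```bash
python3 -m pendant '[{"xyz":[0,0.2,0],"angular":[0,0,0],"jaw":-1},{"xyz":[0,0.2,0.04],"angular":[0,0,0],"jaw":-1},{"xyz":[0,0.2,0.07],"angular":[0,0,0],"jaw":-1},{"xyz":[0,0.2,0.07],"angular":[0,0,0],"jaw":-1}]'
python3 -m pendant '[{"xyz":[0.3,0,0],"angular":[0,0,0],"jaw":-1},{"xyz":[0.7,0,0],"angular":[0,0,0],"jaw":-1},{"xyz":[1.1,0,0],"angular":[0,0,0],"jaw":-1},{"xyz":[1.5,0,0],"angular":[0,0,0],"jaw":-1},{"xyz":[1.9,0,0],"angular":[0,0,0],"jaw":-1},{"xyz":[2.3,0,0],"angular":[0,0,0],"jaw":-1},{"xyz":[2.7,0,0],"angular":[0,0,0],"jaw":-1},{"xyz":[3,0,0],"angular":[0,0,0],"jaw":-1},{"xyz":[3,0,0],"angular":[0,0,0],"jaw":-1},{"xyz":[3,0,0],"angular":[0,0,0],"jaw":-1}]'
python3 -c "
from h import *
st()"
```

```text
time: 7.95
eef_pos: [597.8, 28.7, 241.1]
eef_rot: [-0.0, -0.064, 0.998, 0.0]
contact_force: [-1.3, 0.6, 1.8]
finger_gap: 0.175
finger_force: 78.7
time: 8.95
eef_pos: [567.8, 24.7, 241.0]
eef_rot: [-0.001, -0.064, 0.998, -0.0]
contact_force: [-0.5, -0.4, 3.8]
finger_gap: 0.174
finger_force: 78.7
t 8.95 p [567.8  24.7 241. ] yaw 7.36 zdir [-0.001 -0.    -1.   ] F [-0.5 -0.4  3.8] gap 0.174 ff 78.7 q [-0.13, 0.25, 1.95, -0.0, 0.94, -1.83]
```

```bash
python3 -m pendant '[{"xyz":[0.3,0,0],"angular":[0,0,0],"jaw":-1},{"xyz":[0.6,0,0],"angular":[0,0,0],"jaw":-1},{"xyz":[0.9,0,0],"angular":[0,0,0],"jaw":-1},{"xyz":[1.2,0,0],"angular":[0,0,0],"jaw":-1},{"xyz":[1.4,0,0],"angular":[0,0,0],"jaw":-1},{"xyz":[1.4,0,0],"angular":[0,0,0],"jaw":-1}]'
python3 -m pendant '[{"xyz":[0.1,0,0],"angular":[0,0,0],"jaw":-1},{"xyz":[0.2,0,0],"angular":[0,0,0],"jaw":-1},{"xyz":[0.3,0,0],"angular":[0,0,0],"jaw":-1},{"xyz":[0.3,0,0],"angular":[0,0,0],"jaw":-1}]'
python3 -m pendant '[{"xyz":[0.1,0,0],"angular":[0,0,0],"jaw":-1},{"xyz":[0.2,0,0],"angular":[0,0,0],"jaw":-1},{"xyz":[0.2,0,0],"angular":[0,0,0],"jaw":-1}]'
python3 -c "
from h import *
st()"
```

```text
time: 9.55
eef_pos: [553.9, 23.0, 241.0]
eef_rot: [-0.0, -0.064, 0.998, -0.0]
contact_force: [0.8, -0.1, 3.7]
finger_gap: 0.175
finger_force: 79.0
time: 9.95
eef_pos: [551.2, 22.6, 241.0]
eef_rot: [0.0, -0.064, 0.998, -0.0]
contact_force: [2.0, 0.6, 3.8]
finger_gap: 0.178
finger_force: 79.0
time: 10.25
eef_pos: [549.2, 22.3, 241.0]
eef_rot: [0.0, -0.064, 0.998, -0.0]
contact_force: [2.5, 0.7, 5.3]
finger_gap: 0.178
finger_force: 79.1
t 10.25 p [549.2  22.3 241. ] yaw 7.36 zdir [ 0.001 -0.    -1.   ] F [2.5 0.7 5.3] gap 0.178 ff 79.1 q [-0.14, 0.21, 2.0, 0.0, 0.93, -1.84]
```

```bash
python3 -m pendant '[{"xyz":[0.1,0,0],"angular":[0,0,0],"jaw":-1},{"xyz":[0.1,0,0],"angular":[0,0,0],"jaw":-1}]'
python3 -m pendant '[{"xyz":[0.1,0,0],"angular":[0,0,0],"jaw":-1},{"xyz":[0.1,0,0],"angular":[0,0,0],"jaw":-1}]'
```

```text
time: 10.45
eef_pos: [548.4, 22.2, 241.0]
eef_rot: [0.001, -0.064, 0.998, -0.0]
contact_force: [4.7, 0.5, 3.8]
finger_gap: 0.178
finger_force: 79.0
time: 10.65
eef_pos: [547.6, 22.1, 241.1]
eef_rot: [0.002, -0.064, 0.998, -0.0]
contact_force: [5.2, 1.4, 2.8]
finger_gap: 0.177
finger_force: 78.9
```

```bash
python3 -m pendant '[{"xyz":[0.1,0,0],"angular":[0,0,0],"jaw":-1},{"xyz":[0.1,0,0],"angular":[0,0,0],"jaw":-1},{"xyz":[0.1,0,0],"angular":[0,0,0],"jaw":-1}]'
python3 -c "
from h import *
st();print(env.observe()['moment'])"
```

```text
time: 10.95
eef_pos: [546.9, 21.9, 241.2]
eef_rot: [0.002, -0.064, 0.998, -0.0]
contact_force: [6.8, 1.1, 2.0]
finger_gap: 0.176
finger_force: 78.7
t 10.95 p [546.9  21.9 241.2] yaw 7.32 zdir [ 0.005  0.    -1.   ] F [6.8 1.1 2. ] gap 0.176 ff 78.7 q [-0.15, 0.2, 2.0, 0.0, 0.93, -1.84]
[ 0.25084207 -1.48717249  0.00946711]
```

Firm stop reached, so the ball should be seated. I ease back and lift gently.

```bash
python3 -m pendant '[{"xyz":[-0.2,0,0],"angular":[0,0,0],"jaw":-1},{"xyz":[-0.5,0,0],"angular":[0,0,0],"jaw":-1},{"xyz":[-0.5,0,-0.2],"angular":[0,0,0],"jaw":-1},{"xyz":[-0.5,0,-0.6],"angular":[0,0,0],"jaw":-1},{"xyz":[-0.5,0,-1.2],"angular":[0,0,0],"jaw":-1},{"xyz":[-0.5,0,-2],"angular":[0,0,0],"jaw":-1},{"xyz":[-0.5,0,-3],"angular":[0,0,0],"jaw":-1},{"xyz":[-0.5,0,-4],"angular":[0,0,0],"jaw":-1},{"xyz":[-0.5,0,-5],"angular":[0,0,0],"jaw":-1},{"xyz":[-0.5,0,-5.5],"angular":[0,0,0],"jaw":-1}]'
python3 - <<'E'
from h import *
st();snap('scene','s5')
A=cv2.imread('pics/s5.png')[175:250,220:300];cv2.imwrite('pics/g5.png',cv2.resize(A,None,fx=8,fy=8,interpolation=cv2.INTER_CUBIC))
# fit geometric model of joints -> wrist, from log
E
```

```text
time: 11.95
eef_pos: [551.4, 22.6, 297.6]
eef_rot: [0.001, -0.064, 0.998, -0.0]
contact_force: [0.3, -0.7, -2.8]
finger_gap: 0.175
finger_force: 78.1
t 11.95 p [551.4  22.6 297.6] yaw 7.36 zdir [ 0.002 -0.    -1.   ] F [ 0.3 -0.7 -2.8] gap 0.175 ff 78.1 q [-0.14, 0.13, 1.97, -0.0, 1.04, -1.84]
```

View pics/g5.png

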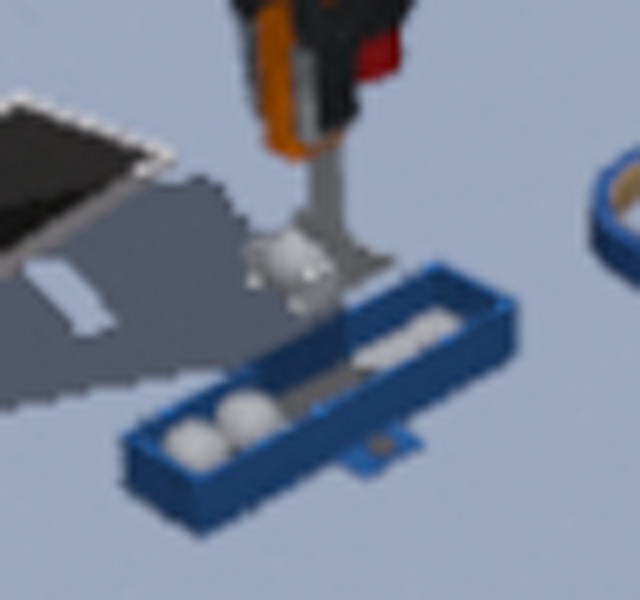

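The picture shows one ball in the scoop at (290,255) and two left in the rail at (195,445) and (250,415). For tipping, I point the nose to +y so the arm tilts sideways. Carrying slowly to above the valve.

```bash
python3 -m pendant '[{"xyz":[0.2,-0.6,-0.5],"angular":[0,0,2],"jaw":-1},{"xyz":[0.6,-2,-1],"angular":[0,0,6],"jaw":-1},{"xyz":[1,-3.4,-1.5],"angular":[0,0,11],"jaw":-1},{"xyz":[1.5,-5,-1.5],"angular":[0,0,16],"jaw":-1},{"xyz":[2,-6.6,-1.5],"angular":[0,0,21],"jaw":-1},{"xyz":[2.5,-8.2,-1.5],"angular":[0,0,26],"jaw":-1},{"xyz":[3,-9.8,-1.5],"angular":[0,0,31],"jaw":-1},{"xyz":[3.4,-11.4,-1.5],"angular":[0,0,36],"jaw":-1},{"xyz":[3.8,-12.6,-1.5],"angular":[0,0,40],"jaw":-1},{"xyz":[4,-13.2,-1.5],"angular":[0,0,42],"jaw":-1}]'
python3 -m pendant '[{"xyz":[0,0,0],"angular":[0,0,0],"jaw":-1}]'
python3 - <<'E'
from h import *
st();plan([501.7,-274.3,310],-90)
E
```

```text
time: 13.0
eef_pos: [527.9, -114.7, 310.5]
eef_rot: [-0.0, 0.3, 0.954, -0.0]
contact_force: [0.4, -0.1, -1.5]
finger_gap: 0.179
finger_force: 78.2
time: 13.1
eef_pos: [528.1, -114.2, 310.6]
eef_rot: [-0.0, 0.299, 0.954, 0.0]
contact_force: [0.2, 0.7, -2.2]
finger_gap: 0.177
finger_force: 78.2
t 13.1 p [ 528.1 -114.2  310.6] yaw -34.74 zdir [-0.001  0.    -1.   ] F [ 0.2  0.7 -2.2] gap 0.177 ff 78.2 q [-0.4, 0.09, 1.99, -0.0, 1.07, -1.37]
xyz cm [-6.95, -14.66, 0.06] ang [-0.03, -0.03, 55.26]
```

```bash
python3 -m pendant '[{"xyz":[-0.3,-0.7,0],"angular":[0,0,2],"jaw":-1},{"xyz":[-1,-2.1,0],"angular":[0,0,8],"jaw":-1},{"xyz":[-1.8,-3.8,0],"angular":[0,0,14],"jaw":-1},{"xyz":[-2.6,-5.5,0],"angular":[0,0,20],"jaw":-1},{"xyz":[-3.4,-7.2,0],"angular":[0,0,26],"jaw":-1},{"xyz":[-4.2,-8.9,0],"angular":[0,0,32],"jaw":-1},{"xyz":[-5,-10.6,0],"angular":[0,0,38],"jaw":-1},{"xyz":[-5.8,-12.3,0],"angular":[0,0,45],"jaw":-1},{"xyz":[-6.5,-13.7,0],"angular":[0,0,52],"jaw":-1},{"xyz":[-6.9,-14.6,0],"angular":[0,0,55.2],"jaw":-1}]'
python3 -m pendant '[{"xyz":[0,0,0],"angular":[0,0,0],"jaw":-1},{"xyz":[0,0,0],"angular":[0,0,0],"jaw":-1}]'
python3 - <<'E'
from h import *
st()
p0=cur()
N=np.array([501.7,-255.8,75])
for z,t in((60,8),(50,16),(50,24),(49,32),(48,38),(47,44),(46,49)):
    n=np.array([501.7,-255.8,z]); R=toolR(-90,t)@np.diag([-1,1,-1.]); 
    print(z,t,(n+R@[18.5,0,235]).round(1));plan(n+R@[18.5,0,235],-90,t,start=p0)
a=snap('scene','s6');c=load('s6')
b=(frame:=None)
# bright ball blob at pocket?
p=p0[0];pk=p+np.array([0,8,-155-69.3]);u,v=proj(c,pk);print('pocket px',u,v);print(c['pixels'][int(v)-5:int(v)+6,int(u)-6:int(u)+7].mean(2).astype(int))
u,v=proj(load('t0'),[501.7,-247.8,42]);print(u,v)
E
```

```text
time: 14.1
eef_pos: [502.0, -273.6, 310.8]
eef_rot: [0.0, 0.708, 0.707, -0.0]
contact_force: [-0.2, 0.5, -2.5]
finger_gap: 0.184
finger_force: 78.2
time: 14.3
eef_pos: [502.1, -272.5, 310.6]
eef_rot: [-0.0, 0.706, 0.708, 0.0]
contact_force: [-0.6, 0.2, -1.4]
finger_gap: 0.178
finger_force: 78.1
t 14.3 p [ 502.1 -272.5  310.6] yaw -89.79 zdir [-0.     0.001 -1.   ] F [-0.6  0.2 -1.4] gap 0.178 ff 78.1 q [-0.67, 0.16, 1.91, 0.0, 1.07, -0.68]
60 8 [ 501.7 -241.4  295.3]
xyz cm [3.11, -0.03, 1.53] ang [-0.0, -8.04, 0.21]
50 16 [ 501.7 -208.8  281. ]
xyz cm [6.37, -0.02, 2.96] ang [0.01, -16.04, 0.21]
50 24 [ 501.7 -177.1  272.2]
xyz cm [9.54, -0.01, 3.85] ang [0.03, -24.04, 0.21]
49 32 [ 501.7 -147.   258.1]
xyz cm [12.55, 0.0, 5.26] ang [0.04, -32.04, 0.21]
48 38 [ 501.7 -125.7  244.6]
xyz cm [14.68, 0.01, 6.61] ang [0.05, -38.04, 0.21]
47 44 [ 501.7 -105.9  228.9]
xyz cm [16.66, 0.02, 8.18] ang [0.06, -44.04, 0.2]
46 49 [501.7 -90.6 214.1]
xyz cm [18.19, 0.02, 9.66] ang [0.07, -49.04, 0.2]
pocket px 315.5955661388159 260.5298981789141
[[175 174 176 177 177 177 177 176 146 109 120 128 128]
 [176 175 175 176 169 166 163 161 135 107 120 129 127]
 [176 176 171 160 137 124 113 105  99 102 120 129 127]
 [177 177 158 114  90  94  94  96  95 102 121 129 126]
 [178 173 139 100  95 118 110  98  98 105 122 128 127]
 [172 159 118  95 121 156 132 101  99 108 123 128 127]
 [146 135 113 114 151 171 156 121 101 108 123 128 127]
 [ 99 125 140 141 152 163 174 155 126 117 124 128 127]
 [ 99 134 149 151 149 156 171 176 153 125 124 128 127]
 [100 103 123 146 162 155 164 170 142 117 125 128 127]
 [100 102 103 108 161 145 127 132 123 118 125 127 126]]
365.78531334236504 217.7855589778951
```

```bash
python3 -m pendant '[{"xyz":[0.8,0,0.4],"angular":[0,-2,0.1],"jaw":-1},{"xyz":[1.6,0,0.8],"angular":[0,-4,0.2],"jaw":-1},{"xyz":[3.1,0,1.5],"angular":[0,-8,0.2],"jaw":-1},{"xyz":[4.7,0,2.25],"angular":[0,-12,0.2],"jaw":-1},{"xyz":[6.37,0,2.96],"angular":[0,-16,0.2],"jaw":-1},{"xyz":[8,0,3.4],"angular":[0,-20,0.2],"jaw":-1},{"xyz":[9.1,0,3.7],"angular":[0,-23,0.2],"jaw":-1},{"xyz":[9.54,0,3.85],"angular":[0,-24,0.2],"jaw":-1},{"xyz":[9.54,0,3.85],"angular":[0,-24,0.2],"jaw":-1},{"xyz":[9.54,0,3.85],"angular":[0,-24,0.2],"jaw":-1}]'
python3 - <<'E'
from h import *
st()
p,R=cur();S=R@np.diag([-1,1,-1.]);print('nose',(p-S@[18.5,0,235]).round(1),'tilt',np.degrees(np.arctan2(S[0,2],S[2,2])),np.degrees(np.arccos(S[2,2])))
p0=cur()
for z,t in((49,29),(48,34),(47,39),(46,44),(45,49)):
    n=np.array([501.7,-255.8,z]); Q=toolR(-90,t)@np.diag([-1,1,-1.]); plan(n+Q@[18.5,0,235],-90,t,start=p0)
E
```

```text
time: 15.35
eef_pos: [502.1, -177.4, 272.6]
eef_rot: [0.147, 0.692, 0.692, -0.146]
contact_force: [0.7, -0.8, -2.5]
finger_gap: 0.174
finger_force: 78.2
t 15.35 p [ 502.1 -177.4  272.6] yaw -90.01 zdir [ 0.001 -0.406 -0.914] F [ 0.7 -0.8 -2.5] gap 0.174 ff 78.2 q [-0.48, 0.12, 2.05, -0.51, 0.84, -0.16]
nose [ 502.3 -256.    50.3] tilt -0.05705151345220068 23.96893709994027
xyz cm [2.14, -0.04, 0.04] ang [0.05, -5.03, -0.04]
xyz cm [4.23, -0.04, 0.24] ang [0.05, -10.03, -0.04]
xyz cm [6.31, -0.04, 0.62] ang [0.05, -15.03, -0.04]
xyz cm [8.35, -0.04, 1.18] ang [0.04, -20.03, -0.05]
xyz cm [10.35, -0.05, 1.9] ang [0.04, -25.03, -0.05]
```

```bash
python3 -m pendant '[{"xyz":[1.07,0,0.02],"angular":[0,-2.5,0],"jaw":-1},{"xyz":[2.14,0,0.04],"angular":[0,-5,0],"jaw":-1},{"xyz":[3.2,0,0.14],"angular":[0,-7.5,0],"jaw":-1},{"xyz":[4.23,0,0.24],"angular":[0,-10,0],"jaw":-1},{"xyz":[5.27,0,0.43],"angular":[0,-12.5,0],"jaw":-1},{"xyz":[6.31,0,0.62],"angular":[0,-15,0],"jaw":-1},{"xyz":[7.33,0,0.9],"angular":[0,-17.5,0],"jaw":-1},{"xyz":[8.35,0,1.18],"angular":[0,-20,0],"jaw":-1},{"xyz":[9.35,0,1.54],"angular":[0,-22.5,0],"jaw":-1},{"xyz":[10.35,0,1.9],"angular":[0,-25,0],"jaw":-1}]'
python3 -m pendant '[{"xyz":[0,0,0],"angular":[0,0,0],"jaw":-1},{"xyz":[0,0,0],"angular":[0,0,0],"jaw":-1},{"xyz":[0,0,0],"angular":[0,0,0],"jaw":-1},{"xyz":[0,0,0],"angular":[0,0,0],"jaw":-1},{"xyz":[0,0,0],"angular":[0,0,0],"jaw":-1},{"xyz":[0,0,0],"angular":[0,0,0],"jaw":-1}]'
python3 - <<'E'
from h import *
st()
p,R=cur();S=R@np.diag([-1,1,-1.]);print('nose',(p-S@[18.5,0,235]).round(1),'tilt',np.degrees(np.arccos(S[2,2])))
a=snap('scene','s7');c=load('s7')
for tag in('s0','s7'):
    c=load(tag)
    u,v=proj(c,[501.7,-247.8,24]);print('seat px',u,v);P=c['pixels'].astype(int)[int(v)-12:int(v)+13,int(u)-16:int(u)+17]
    print('\n'.join(''.join('o' if abs(x[0]-x[2])<30 and x.sum()>200 else('Y' if x[0]>x[2]+30 else ('b' if x[2]>x[0]+30 else '.')) for x in r) for r in P))
E
```

```text
time: 16.35
eef_pos: [502.6, -91.1, 213.3]
eef_rot: [0.294, 0.644, 0.642, -0.293]
contact_force: [-0.5, -0.1, -1.9]
finger_gap: 0.175
finger_force: 78.3
time: 16.95
eef_pos: [502.0, -90.8, 213.1]
eef_rot: [0.293, 0.644, 0.643, -0.293]
contact_force: [0.6, -0.1, -1.2]
finger_gap: 0.184
finger_force: 78.3
t 16.95 p [502.  -90.8 213.1] yaw -90.06 zdir [ 0.    -0.755 -0.656] F [ 0.6 -0.1 -1.2] gap 0.184 ff 78.3 q [-0.27, 0.21, 2.12, -1.14, 0.93, 0.52]
nose [ 502.1 -256.    45. ] tilt 48.999247568569196
seat px 310.0240676358937 278.0765026524618
bbbbbbooYYYYYYYYYYYYYYYYYoobbbbbb
bbbbbooYYYYYYYYYYYYYYYYYYYoobbbbb
bbb.oYYYYYYYYYYYYYYYYYYYYYYYobbbb
bbboYYYYYYYYYYYYYYYYYYYYYYYYYobbb
bbboYYYYYYYYYYYYYYYYYYYYYYYYYoobb
bbbYYYYYYYYYYYYYYYYYYYYYYYYYYYobb
bboYYYYYYYYYYYYYYYYYYYYYYYYYYYobb
bboYYYYYYYYYYYYYYYYYYYYYYYYYYYobb
bboYYYYYYYYYYYYYYYYYYYYYYYYYYYobb
bbboYYYYYYYYYYYYYYYYYYYYYYYYYYobb
bbboYYYYYYYYYYYYYYYYYYYYYYYYYYobb
bbboYYYYYYYYYYYYYYYYYYYYYYYYYobbb
bbbooYYYYYYYYYYYYYYYYYYYYYYYYobbb
bboooYYYYYYYYYYYYYYYYYYYYYYYoo.bb
boooooYYYYYYYYYYYYYYYYYYYYYYoooo.
oooooooYYYYYYYYYYYYYYYYYYYYoooooo
oooooooo
[... 491 characters left out ...]
ooooooooooooYYYYoobb
oooYYYYYYYYoooooooooooYYYYYYYYobb
oooYYYYYYYYYooooooooYYYYYYYYYYobb
oooYYYYYYYYYooooooYYYYYYYYYYYYobb
oooYYYYYYYYYYoooooYYYYYYYYYYYYobb
booYYYYYYYYYoooooooYYYYYYYYYYYobb
bboYYYYYYYYoooooooooYYYYYYYYYYobb
bbboYYYYYYYooooooooooYYYYYYYYobbb
bbbooYYYYYYooooooooooYYYYYYYYobbb
bboooYYYYYYooooooooooYYYYYYYoobbb
boooo.YYYYYYYYooooooYYYYYYYYoooob
oooooooYYYYYYYYYYYYYYYYYYYYoooooo
ooooooooYYYYYYYYYYYYYYYYYYooooooo
oooooooooYYYYYYYYYYYYYYY.oooooooo
ooooooooooYYYYYYYYYYYYYoooooooooo
ooooooooooYYYYYYYYYYYYYoooooooooo
oooooooooooYYYYYYYYYYYooooooooooo
ooooooooooooYYYYYYYYYoooooooooooo
ooooooooooooooo.YYooooooooooooooo
ooooooooooooooooooooooooooooooooo
booooooooooooooooooooooooooooooob
```

The ball shows in the seat. I withdraw upward and then level out.

```bash
python3 - <<'E'
from h import *
p0=cur()
plan(p0[0]+[0,0,60],-90,49,start=p0)
for k in range(1,8):
    t=49-7*k; y=-91-8*k; plan([502,y,273+8*k],-90,t,start=p0)
E
```

```text
xyz cm [-4.53, 0.01, -3.94] ang [0.0, -0.0, -0.08]
xyz cm [-5.67, 0.01, -3.84] ang [0.01, 7.0, -0.08]
xyz cm [-6.8, 0.01, -3.76] ang [0.01, 14.0, -0.08]
xyz cm [-7.93, 0.01, -3.68] ang [0.02, 21.0, -0.08]
xyz cm [-9.06, 0.01, -3.6] ang [0.02, 28.0, -0.08]
xyz cm [-10.19, 0.02, -3.52] ang [0.03, 35.0, -0.08]
xyz cm [-11.32, 0.02, -3.44] ang [0.03, 42.0, -0.08]
xyz cm [-12.44, 0.02, -3.36] ang [0.04, 49.0, -0.08]
```

```bash
python3 -m pendant '[{"xyz":[-1.1,0,-1],"angular":[0,0,0],"jaw":-1},{"xyz":[-2.8,0,-2.4],"angular":[0,0,0],"jaw":-1},{"xyz":[-4.53,0,-3.94],"angular":[0,0,0],"jaw":-1},{"xyz":[-5.67,0,-3.84],"angular":[0,7,0],"jaw":-1},{"xyz":[-6.8,0,-3.76],"angular":[0,14,0],"jaw":-1},{"xyz":[-7.93,0,-3.68],"angular":[0,21,0],"jaw":-1},{"xyz":[-9.06,0,-3.6],"angular":[0,28,0],"jaw":-1},{"xyz":[-10.19,0,-3.52],"angular":[0,35,0],"jaw":-1},{"xyz":[-11.32,0,-3.44],"angular":[0,42,0],"jaw":-1},{"xyz":[-12.44,0,-3.36],"angular":[0,49,0],"jaw":-1}]'
python3 -m pendant '[{"xyz":[0,0,0],"angular":[0,0,0],"jaw":-1},{"xyz":[0,0,0],"angular":[0,0,0],"jaw":-1}]'
python3 - <<'E'
from h import *
st();plan([546.3,223.9,320],2.5)
E
```

```text
time: 18.0
eef_pos: [501.6, -147.1, 329.2]
eef_rot: [-0.001, 0.707, 0.707, 0.002]
contact_force: [0.0, -0.1, -2.7]
finger_gap: 0.18
finger_force: 78.2
time: 18.2
eef_pos: [501.7, -147.0, 328.6]
eef_rot: [0.001, 0.707, 0.707, -0.001]
contact_force: [0.7, 0.4, -1.9]
finger_gap: 0.175
finger_force: 78.3
t 18.2 p [ 501.7 -147.   328.6] yaw -90.06 zdir [-0.    -0.003 -1.   ] F [ 0.7  0.4 -1.9] gap 0.175 ff 78.3 q [-0.48, 0.03, 2.01, -0.0, 1.1, -0.48]
xyz cm [37.1, 4.42, 0.75] ang [-0.13, 0.12, -92.56]
```

```bash
python3 -m pendant '[{"xyz":[1.5,0.2,0],"angular":[0,0,-4],"jaw":-1},{"xyz":[4,0.5,0],"angular":[0,0,-11],"jaw":-1},{"xyz":[6.5,0.8,0],"angular":[0,0,-18],"jaw":-1},{"xyz":[9,1.1,0],"angular":[0,0,-25],"jaw":-1},{"xyz":[11.5,1.4,0],"angular":[0,0,-32],"jaw":-1},{"xyz":[14,1.7,0],"angular":[0,0,-38],"jaw":-1},{"xyz":[16.5,2,0],"angular":[0,0,-44],"jaw":-1},{"xyz":[19,2.3,0],"angular":[0,0,-50],"jaw":-1},{"xyz":[21.5,2.6,0],"angular":[0,0,-56],"jaw":-1},{"xyz":[23,2.8,0],"angular":[0,0,-60],"jaw":-1}]'
python3 -m pendant '[{"xyz":[0,0,0],"angular":[0,0,0],"jaw":-1}]'
python3 - <<'E'
from h import *
st();plan([546.3,223.9,320],2.5)
E
```

```text
time: 19.2
eef_pos: [529.3, 85.4, 327.8]
eef_rot: [0.0, 0.256, 0.967, -0.001]
contact_force: [0.2, -0.4, -2.2]
finger_gap: 0.174
finger_force: 78.2
time: 19.3
eef_pos: [529.4, 85.3, 327.8]
eef_rot: [0.0, 0.257, 0.966, -0.001]
contact_force: [0.1, -0.0, -1.5]
finger_gap: 0.176
finger_force: 78.2
t 19.3 p [529.4  85.3 327.8] yaw -29.81 zdir [-0.    -0.002 -1.   ] F [ 0.1 -0.  -1.5] gap 0.176 ff 78.2 q [-0.03, 0.06, 1.98, -0.0, 1.1, -1.08]
xyz cm [5.42, 12.87, 0.76] ang [-0.1, 0.0, -32.31]
```

```bash
python3 -m pendant '[{"xyz":[0.5,1.3,0],"angular":[0,0,-3],"jaw":-1},{"xyz":[1.4,3.3,0],"angular":[0,0,-9],"jaw":-1},{"xyz":[2.3,5.5,0],"angular":[0,0,-15],"jaw":-1},{"xyz":[3.3,7.9,0],"angular":[0,0,-21],"jaw":-1},{"xyz":[4.2,10.1,0.4],"angular":[0,0,-27],"jaw":-1},{"xyz":[5,12,0.7],"angular":[-0.1,0,-31],"jaw":-1},{"xyz":[5.42,12.87,0.76],"angular":[-0.1,0,-32.3],"jaw":-1},{"xyz":[5.42,12.87,0.76],"angular":[-0.1,0,-32.3],"jaw":-1},{"xyz":[5.42,12.87,0.76],"angular":[-0.1,0,-32.3],"jaw":-1}]'
python3 - <<'E'
from h import *
st();plan([546.3,223.9,242.5],2.5)
E
```

```text
time: 20.2
eef_pos: [547.5, 221.3, 321.0]
eef_rot: [0.0, -0.019, 1.0, 0.0]
contact_force: [-0.3, -0.3, -0.7]
finger_gap: 0.18
finger_force: 78.2
t 20.2 p [547.5 221.3 321. ] yaw 2.22 zdir [ 0.001  0.001 -1.   ] F [-0.3 -0.3 -0.7] gap 0.18 ff 78.2 q [0.21, 0.18, 1.86, 0.0, 1.1, -1.4]
xyz cm [0.11, 0.26, 7.85] ang [0.04, 0.05, -0.28]
```

```bash
python3 -m pendant '[{"xyz":[0.1,0.1,1],"angular":[0,0,0],"jaw":-1},{"xyz":[0.1,0.1,3],"angular":[0,0,0],"jaw":-1},{"xyz":[0.1,0.1,5],"angular":[0,0,0],"jaw":-1},{"xyz":[0.1,0.1,6.5],"angular":[0,0,0],"jaw":-1},{"xyz":[0.1,0.1,7.4],"angular":[0,0,0],"jaw":-1},{"xyz":[0.1,0.1,7.85],"angular":[0,0,0],"jaw":-1},{"xyz":[0.1,0.1,7.85],"angular":[0,0,0],"jaw":-1}]'
python3 -m pendant '[{"xyz":[0,0,0.1],"angular":[0,0,0],"jaw":-1},{"xyz":[0,0,0.2],"angular":[0,0,0],"jaw":-1},{"xyz":[0,0,0.3],"angular":[0,0,0],"jaw":-1},{"xyz":[0,0,0.3],"angular":[0,0,0],"jaw":-1}]'
python3 -c "
from h import *
st();print(env.observe()['moment'])"
```

```text
time: 20.9
eef_pos: [546.5, 222.6, 242.2]
eef_rot: [0.0, -0.02, 1.0, 0.001]
contact_force: [-0.0, 0.3, 0.1]
finger_gap: 0.178
finger_force: 78.2
time: 21.3
eef_pos: [546.6, 222.9, 240.0]
eef_rot: [0.001, -0.02, 1.0, 0.001]
contact_force: [-0.2, 0.2, -1.0]
finger_gap: 0.179
finger_force: 78.2
t 21.3 p [546.6 222.9 240. ] yaw 2.27 zdir [ 0.002  0.002 -1.   ] F [-0.2  0.2 -1. ] gap 0.179 ff 78.2 q [0.22, 0.29, 1.9, 0.0, 0.95, -1.4]
[-0.0456654   0.01017026  0.05000061]
```

Floor is about 1 mm below. I touch down, then open.

```bash
python3 -m pendant '[{"xyz":[0,0,0.05],"angular":[0,0,0],"jaw":-1},{"xyz":[0,0,0.1],"angular":[0,0,0],"jaw":-1},{"xyz":[0,0,0.1],"angular":[0,0,0],"jaw":-1},{"xyz":[0,0,0.1],"angular":[0,0,0],"jaw":-1}]'
python3 -m pendant '[{"xyz":[0,0,0],"angular":[0,0,0],"jaw":-0.5},{"xyz":[0,0,0],"angular":[0,0,0],"jaw":-0.4},{"xyz":[0,0,0],"angular":[0,0,0],"jaw":-0.2},{"xyz":[0,0,0],"angular":[0,0,0],"jaw":0.2},{"xyz":[0,0,0],"angular":[0,0,0],"jaw":0.6},{"xyz":[0,0,0],"angular":[0,0,0],"jaw":1},{"xyz":[0,0,0],"angular":[0,0,0],"jaw":1},{"xyz":[0,0,0],"angular":[0,0,0],"jaw":1},{"xyz":[0,0,0],"angular":[0,0,0],"jaw":1}]'
```

```text
time: 21.7
eef_pos: [546.7, 222.9, 239.1]
eef_rot: [0.001, -0.02, 1.0, 0.001]
contact_force: [-1.8, -0.0, 1.6]
finger_gap: 0.178
finger_force: 78.7
time: 22.6
eef_pos: [546.5, 222.8, 238.7]
eef_rot: [0.001, -0.02, 1.0, 0.001]
contact_force: [0.6, 0.5, 0.3]
finger_gap: 1.001
finger_force: 0.0
```

```bash
python3 -m pendant '[{"xyz":[0,0,-0.5],"angular":[0,0,0],"jaw":1},{"xyz":[0,0,-1.5],"angular":[0,0,0],"jaw":1},{"xyz":[0,0,-3],"angular":[0,0,0],"jaw":1},{"xyz":[0,0,-5],"angular":[0,0,0],"jaw":1},{"xyz":[0,0,-7],"angular":[0,0,0],"jaw":1},{"xyz":[0,0,-9],"angular":[0,0,0],"jaw":1},{"xyz":[2,4,-11],"angular":[0,0,0],"jaw":1},{"xyz":[5,8,-12],"angular":[0,0,0],"jaw":1},{"xyz":[8,12,-12],"angular":[0,0,0],"jaw":1},{"xyz":[8,12,-12],"angular":[0,0,0],"jaw":1}]'
python3 - <<'E'
from h import *
st();snap('scene','s8');snap('top','t8')
from fit import om
for a,b,n in(('s0','s8',(205,160,25,30)),('t0','t8',(165,190,22,25))):
    for g in(a,b):
        m=om(load(g),n);ys,xs=np.nonzero(m);print(g,len(xs),len(xs) and (xs.mean().round(1),ys.mean().round(1),xs.min(),xs.max(),ys.min(),ys.max()))
def cls(tag,u,v,a,b):
    P=load(tag)['pixels'].astype(int)[v-b:v+b+1,u-a:u+a+1];print(tag);print('\n'.join(''.join('Y' if x[0]>x[2]+30 else('B' if x[2]>x[0]+30 and x.sum()<330 else('b' if x[2]>x[0]+30 else 'o' if x.sum()>360 else '.')) for x in r) for r in P))
cls('t8',365,219,13,13);cls('t8',259,201,13,30)
E
```

```text
time: 23.6
eef_pos: [458.5, 342.8, 361.2]
eef_rot: [0.001, -0.023, 1.0, 0.002]
contact_force: [-0.4, -0.1, -0.1]
finger_gap: 0.999
finger_force: 0.0
t 23.6 p [458.5 342.8 361.2] yaw 2.61 zdir [ 0.003  0.004 -1.   ] F [-0.4 -0.1 -0.1] gap 0.999 ff 0.0 q [0.46, 0.1, 1.87, 0.0, 1.16, -1.15]
s0 165 (np.float64(217.5), np.float64(176.0), np.int64(212), np.int64(222), np.int64(167), np.int64(185))
s8 167 (np.float64(218.0), np.float64(176.2), np.int64(213), np.int64(223), np.int64(167), np.int64(185))
t0 126 (np.float64(175.9), np.float64(200.9), np.int64(171), np.int64(181), np.int64(194), np.int64(208))
t8 130 (np.float64(176.1), np.float64(200.7), np.int64(171), np.int64(182), np.int64(194), np.int64(207))
t8
bbbbbbbbooooYYoYoYoooooobbb
bbbooo..YYYYYYYYYYYYY.oobbb
oooo...YYYYYYYYYYYYYYYoobbb
ooo..YYYYYYYYYYYYYYYYYYoobb
....YYYYYYYYYYYYYYYYYYYYobb
....YYYYYYYYYYYYYYYYYYYYYob
...YYYYYYYYYYYYYYYYYYYYYYob
...YYYYYYYYYYYYYYYYYYYYYYYo
..YYYYYYYYYYYYYYYYYYYYYYYYo
..YYYYYYYYY....YYYYYYYYYYYY
..YYYYYYY...ooooYYYYYYYYYYY
..YYYYYYY..ooooooYYYYYYYYYY
..YYYYYYY.ooooooo.YYYYYYYYY
..YYYYYY..ooooooo.YY
[... 1382 characters left out ...]

bbBBBBBBooooo...ooo..BBbbbb
bbBBBBBBooooo...oooo.BBbbbb
bbbbB.BBoooooo...ooo.BBbbbb
bbbb...Bbooooo...ooo..Bbbbb
bbbb...BBoooo.oooooo..Bbbbb
bbbbb..BBoo..ooooooo..Bbbbb
bbbbb..BBo..oooooooo..Bbbbb
bbbbb..BBo..oooooooo..BBbbb
bbbbb..BBo..oooooooo..BBbbb
bbbbb..BBo...ooooooo..BBbbb
bbbbb...Boo..ooooooo...Bbbb
bbbbbb..BBooo...o.oo...Bbbb
bbbbbb..BBoooo....oo...Bbbb
bbbbbb..BBooooo.ooooo..Bbbb
bbbbbb..BBoo...oooooo..BBbb
bbbbbb..BBo...ooooooo..BBbb
bbbbbb..BBo..oooooooo..BBbb
bbbbbbb..Bo..oooooooo...Bbb
bbbbbbb..Bo...ooooooo...Bbb
bbbbbbb..BBo..oooooooo..Bbb
bbbbbbb..BBooo..ooo.oobBBbb
bbbbbbb..BBooobBBBBBBBBBBBb
bbbbbbb..BBBbbBBBBBBBBBB.bb
bbbbbbbb.BBBBBBBBBBBbbbbbbb
bbbbbbbbbbBBBbbbbbbbbbbbbbb
```

The images show one ball in the seat, two in the rail, and the scoop upright where it started.

```bash
python3 -c "
from bench import env
print(env.sign_off())"
```

```text
the job is handed in; nothing more can be done
None
```

The job is handed in at about 24 s: the last camera images show one ball in the seat of the left valve body, two still in the rail, and the scoop standing upright in its tray, released; the sign-off returned no verdict.

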